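Free the lid of the laundry lint strainer

ROBOT

A 7-joint arm with a two-finger parallel gripper is mounted at the origin on the work surface. World frame = base frame: x ahead of the robot, y to its left, z up, the work surface at z = 0. Lengths are in m, angles in rad, forces in N, time in s.
With the tool pointing down it reaches from about 0.35 to 0.9 m from the base axis. Payload 7.2 kg.
Tool frame: the origin (TCP) lies midway between the tips of the shut fingers; the grasp point (between the pads) lies 19 mm behind it (r.hold_point_z is the distance from the TCP to the grasp point, in m); z points along the fingers, y is the line along which they close (so a half turn about z gives the same grasp; the last joint's range is limited). The gripper opens to 88 mm and grips with 3 to 60 N. Pads are 20 mm wide; open, the fingers measure 115 mm over their backs; the gripper's body (75 mm by 178 mm) begins 61 mm behind the grasp point.
Start: joints at [-1.328, 0.411, -0.013, 1.596, 0.006, 1.134, -0.082], TCP at [0.191, 0.595, 0.223] pointing down, gripper open.
Joint ranges: [-2.95, 2.95], [-0.29, 1.99], [-1.47, 1.44], [0.14, 2.54], [-1.03, 4.17], [0.13, 1.85], [-2.86, 2.86]. Speed limits (rad/s): [2.39, 2.39, 3.01, 3.01, 3.14, 3.14, 3.14].

INTERFACE

Orientations are given as a unit quaternion [w, x, y, z].
In Python, from station import r gives the robot as it stands. The module is installed in compiled form; this text tells all that it offers.
- The arm moves only by the tool arm_command, never from a script. Its argument "plan" is text: rows parted by semicolons, each of 4 numbers parted by spaces: the shift along the tool's x, y, z in m, then the turn about the tool's z in degrees. A call has exactly 5 rows; each row shifts and turns the commanded pose from where the row before left it, along the tool's axes as they then stand; what a row does not reach is not made up. A row lasts 1/10 s, in which the tool goes at most 50 mm and 8.59 degrees, less where a joint would pass 70% of its speed; a pose out of reach is approached as far as the arm can. A call with a gripper value outside its range is refused whole. "jaw" is the finger opening in m, from 0 to 0.0878, set as the call begins (left out, the last holds). The fingers move at their own pace and stop on an object; "newtons" is the grip in N (left out, the last holds). Time passes only in rows, so rows that do not move let the fingers close, or fill a call up. It gives the time, the measured TCP pose, the force, the opening and the grip force at its end, in the units of the state.
- r.observe(): the state, without advancing time (a new reading comes with each control period).
- r.capture(name): name is "side" or "top"; returns the picture (384x512x3 uint8, red, green, blue); there is no depth.
- r.camera_info(name): a dict with "mtx" (3x3 intrinsics, pixels), "position" and "rotation" of the camera in the world. Camera axes: x right, y up, looking along -z (the intrinsics and any distortion apply to the point x, -y, -z); pixel columns grow to the right and rows downward; lengths in m; the calibration is good to about 2 mm. A picture is of the moment at which its call begins. camera_info takes no time and is no camera call.
- r.sign_off(): hands the job in; it is judged then, once.
The state is a dict: "clock": time; "qpos": joint angles; "joint_vel": joint speeds; "tau": joint torques, N m; "tcp_pos": TCP position; "eef_rot": TCP orientation; "contact_force": force on the tool from outside, world axes, zero at the start; "torque": the same for the moment, N m; "opening": finger opening in m; "grasp_force": force on a finger pad.
Only numpy, scipy, OpenCV 4.12 (cv2) and the standard library are available. Lean on these libraries where they do the work, as an engineer would, in place of code of your own. Each camera call takes 0.05 s, during which the arm holds its last target. There are 200 camera calls.

TASK

Free the lid of the lint strainer: unscrew the stiff wing nut just far enough for the hinged eyebolt to clear the lip of its slotted lug, trying it with no more than a light tug, and leave the nut fully on its thread, its hub never above the end of the bolt. Then swing the eyebolt out of the slot and fold it right down, level or lower. Never force the bolt against the lug, and leave the things standing around it where they are.

Things in the scene. Friction and masses are not known exactly. Their poses are not given: they have to be found in the camera images.
- nut (a point): Steel wing nut. Point on its axis, 21.2 mm above the lug's seat if screwed home; x along the wings, z up the bolt. Wings 6 mm thick, slanting up and out: 28 mm from the axis they span 6 mm below to 9 mm above the point; tips 34 mm from the axis, tops 14 mm above it. Hub 23 mm wide, 18 to 4 mm below the point, on a 26 mm washer 3 mm thick that rises with it. Stiff: about 0.5 N m all along.
- bolt_end (a point): Centre of the upper end of the eyebolt, 12 mm thick, z along the bolt, 102.4 mm from its pin. Right-hand thread, 6 mm a turn: turned anticlockwise (seen from above) the nut rises 0.95 mm per rad. It starts 0 to 1.9 mm above home, not known closer than its pose. Its hub comes level with the bolt's end 5.2 mm above home, the point nut then 4 mm above this point; past that by 0.5 mm it fails.
- lug: Slotted lug of the 168 mm lid, 39 mm wide. Origin: its seat (flat top, z up) on the bolt's axis, 160 mm above the table; -x points out of the pot, the way the bolt swings. Slot open to -x, 0.75 mm play round the bolt. Beside its mouth, 12 to 16.5 mm out, a worn lip stands 2.9 to 3.5 mm above the seat (unknown). The lid's bow handle is 31 mm above the seat, 120 mm to +x.
- eyebolt (a joint): Swing of the eyebolt in rad: 0 upright in the slot, grows as it folds out (to -x of the lug), 1.57 level, stop at 1.75. Pin along the lug's y, 80 mm below the seat. Stiff (0.16 N m, 2 N at the nut), stays where left. The nut catches on the lip till 4.4 to 5.1 mm above home (lip height + 1.6 mm): feel for it. A caught nut levers on the lip with 6 times the pull: 10 N bends it. Out past 0.25 rad.
- basket: Bystander: spare steel strainer basket, an open pot 110 mm wide and 100 mm high; origin under its centre.
- detergent: Bystander: white detergent bottle, 84 mm wide and 200 mm high; origin under its centre.
- brush: Bystander: hand brush lying on the table, handle along its -x.
- scoop: Bystander: white plastic measuring cup, 76 mm wide and 75 mm high; origin under its centre.

How it is judged:
By the outcome, as a careful person would: the job done as asked, in the order asked, and still so for the second after the job is handed in, with the robot touching nothing.
It also fails if it takes over 72 s, if anything falls off the work surface, if the arm or the gripper's body presses on something with over 40 N, if the wrist force passes 120 N, or if a joint passes its speed limit or range.

## Working session

There is one attempt and no reset: what is moved stays moved. The work goes in short steps, Python scripts to look and compute and a tool call to move; the robot and the scene stay as the last step left them, time stands still between calls to the robot, and variables do not carry over. Pictures are saved under pics/ and viewed, at most 10 in all, crops included, and the job is handed in when it is done.

Besides the shell and the picture viewer there is one more tool, called after "Request:" by a JSON object that holds its "name" and its "arguments". arm_command: Moves the arm, as the interface text tells. Its arguments: {"type":"object","properties":{"plan":{"type":"string"},"jaw":{"type":"number"},"newtons":{"type":"number"}},"required":["plan"]}

```bash
mkdir -p pics; python3 - <<'E'
from station import r
import cv2
for n in("side","top"):
    cv2.imwrite(f"pics/{n}0.png",r.capture(n)[:,:,::-1]); i=r.camera_info(n); print(n,{k:i[k] for k in i})
print(r.observe(), r.hold_point_z)
E
```

```text
side {'mtx': array([[382.59914955,   0.        , 258.48043049],
       [  0.        , 382.59914955, 193.27771211],
       [  0.        ,   0.        ,   1.        ]]), 'position': array([ 0.06763889, -0.75227819,  0.79906634]), 'rotation': array([ 0.86126745,  0.43420567, -0.11674464, -0.23675832])}
top {'mtx': array([[373.42022143,   0.        , 254.76622278],
       [  0.        , 373.42022143, 193.22072575],
       [  0.        ,   0.        ,   1.        ]]), 'position': array([0.40407534, 0.00660584, 1.08374605]), 'rotation': array([ 0.70853179,  0.03937935, -0.03972995, -0.70345825])}
{'clock': 0.1, 'qpos': array([-1.32819106,  0.41177807, -0.01271467,  1.59692653,  0.00564234,
        1.13430018, -0.08219282]), 'joint_vel': array([ 0.00162415, -0.00259972, -0.00082419, -0.00231905,  0.00054166,
       -0.00097975, -0.00059713]), 'tau': array([ 1.99544455e-03, -5.89096785e+01,  6.43561743e-01, -2.91710544e+01,
       -5.37555793e-02,  1.45332387e-02,  4.86775889e-05]), 'tcp_pos': array([0.19105436, 0.59462373, 0.22193309]), 'eef_rot': array([-3.97399620e-05,  1.54752378e-01,  9.87953049e-01, -6.87137810e-04]), 'contact_force': array([-0.4088263 , -0.20634439,  0.3961348 ]), 'torque': array([-0.04701073,  0.02361901,  0.00329886]), 'grasp_force': 0.0, 'opening': 0.08781618838419525} 0.0187
```

View pics/side0.png

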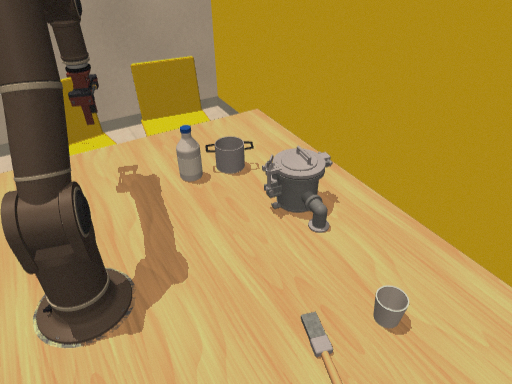

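View pics/top0.png

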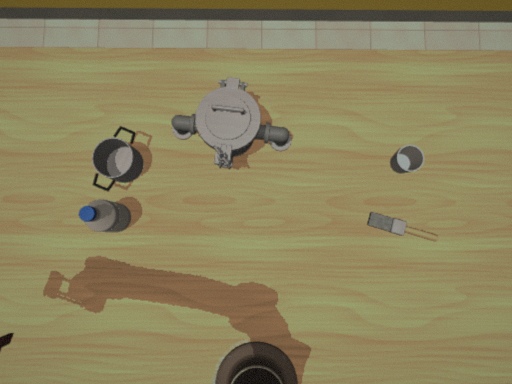

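The side view shows the pot at about (297,180), with the nut end near (270,170). In the top view the lid centre is near (228,120) and the nut and lug near (223,155). Next I'll enlarge both.

```bash
cat > h.py <<'E'
import numpy as np, cv2
from scipy.spatial.transform import Rotation as R
from station import r
def rot(q): return R.from_quat([q[1],q[2],q[3],q[0]]).as_matrix()
def ray(n,u,v):
    i=r.camera_info(n); m=i["mtx"]
    d=np.array([(u-m[0,2])/m[0,0],-(v-m[1,2])/m[1,1],-1]); d=rot(i["rotation"])@d
    return i["position"],d/np.linalg.norm(d)
def onz(n,u,v,z):
    p,d=ray(n,u,v); return p+d*(z-p[2])/d[2]
def tri(a,b):
    p,d=ray("side",*a); q,e=ray("top",*b)
    s=np.linalg.lstsq(np.c_[d,-e],q-p,rcond=None)[0]
    x,y=p+d*s[0],q+e*s[1]; return (x+y)/2,np.linalg.norm(x-y)
def proj(n,P):
    i=r.camera_info(n); c=rot(i["rotation"]).T@(np.asarray(P)-i["position"]); m=i["mtx"]
    return m[0,2]+m[0,0]*c[0]/-c[2], m[1,2]-m[1,1]*c[1]/-c[2]
def crop(n,u0,v0,w,h,s,f,img=None):
    img=r.capture(n)[:,:,::-1] if img is None else img
    cv2.imwrite(f,cv2.resize(img[v0:v0+h,u0:u0+w],None,fx=s,fy=s,interpolation=cv2.INTER_CUBIC))
E
python3 - <<'E'
from h import *
s=cv2.imread("pics/side0.png");t=cv2.imread("pics/top0.png")
f=lambda im,u,v,w,h,k:cv2.resize(im[v:v+h,u:u+w],None,fx=k,fy=k,interpolation=cv2.INTER_CUBIC)
cv2.imwrite("pics/c0.png",np.hstack([f(s,250,140,65,90,6),f(t,195,90,65,90,6)]))
print(onz("top",223,155,.175),onz("top",228,120,.16))
E
```

```text
[0.60092972 0.08588967 0.175     ] [0.69495204 0.07598219 0.16      ]
```

View pics/c0.png

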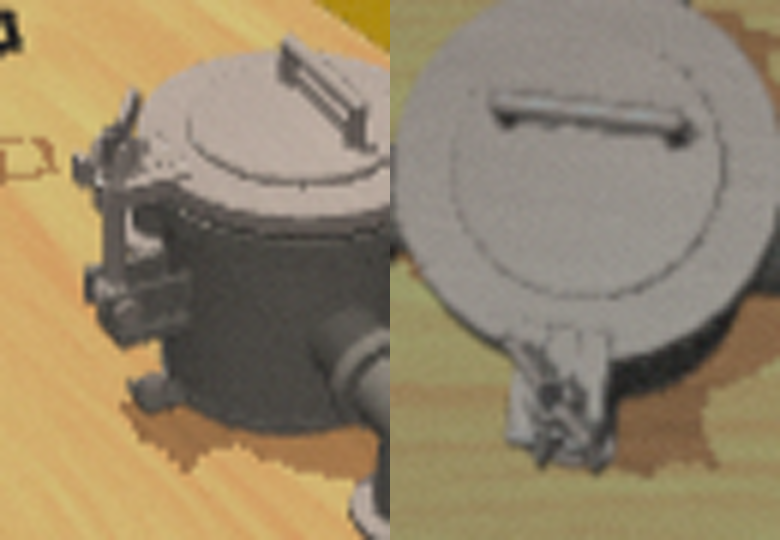

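The crop is at 6x. In the top view (offset 195,90) the wings run from about (218,148) through the bolt at (222,155.3) to about (228,164). In the side view (offset 250,140) the wing tips are near (272,156) and (263,168), with the bolt end near (270.8,162.5). I'll triangulate these points.

```bash
python3 - <<'E'
from h import *
print("bolt",tri((270.8,162.5),(222.2,155.3)),onz("top",222.2,155.3,.182))
c=onz("top",227.8,117.5,.162); b=onz("top",222.2,155.3,.182)
print("c",c,"d",c-b,np.degrees(np.arctan2(*(c-b)[1::-1])))
h1=onz("top",195+(497-390)/6,90+105/6,.19);h2=onz("top",195+(683-390)/6,90+130/6,.19)
print("handle dir",np.degrees(np.arctan2(*(h1-h2)[1::-1])),(h1+h2)/2)
t1=onz("top",217.5,147.8,.19);t2=onz("top",228,164,.19)
print("tips",t1,t2,np.linalg.norm(t1-t2),np.degrees(np.arctan2(*(t1-t2)[1::-1])),(t1+t2)/2)
print(tri((271.8,155.7),(217.5,147.8)),tri((263.3,168),(228,164)))
s=cv2.imread("pics/side0.png");t=cv2.imread("pics/top0.png")
f=lambda im,u,v,w,h,k:cv2.resize(im[v:v+h,u:u+w],None,fx=k,fy=k,interpolation=cv2.INTER_CUBIC)
a=np.hstack([f(s,255,148,30,42,13),f(t,207,138,30,42,13)]);cv2.imwrite("pics/c1.png",np.clip(a*1.3,0,255).astype('uint8'))
E
```

```text
bolt (array([0.60161243, 0.08650438, 0.1783853 ]), np.float64(0.004791995990830426)) [0.59864837 0.08723258 0.182     ]
c [0.70085631 0.07643928 0.162     ] d [ 0.10220794 -0.0107933  -0.02      ] -6.028172459173032
handle dir 82.53505006914118 [0.71199255 0.07332983 0.19      ]
tips [0.61547667 0.09830637 0.19      ] [0.5755105  0.07206343 0.19      ] 0.047811983818818876 33.29005875489077 [0.59549359 0.0851849  0.19      ]
(array([0.61486326, 0.09797094, 0.19291657]), np.float64(0.00016687501988518972)) (array([0.57491396, 0.07478098, 0.17498245]), np.float64(0.007594416584244128))
```

View pics/c1.png

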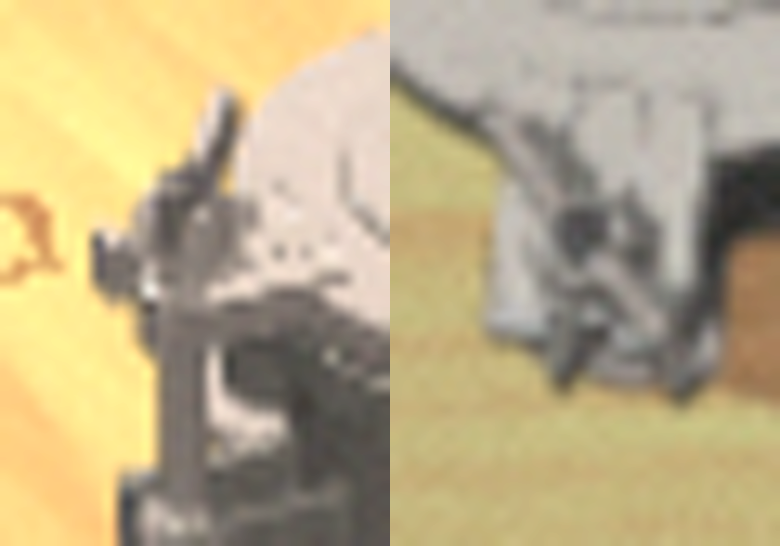

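Bolt end: top (221.6,155.3). Wing tips: top (215.1,146.1) and (228.2,164.5), side (272.5,155.5) and (263,167).

```bash
python3 - <<'E'
from h import *
t1=onz("top",215.1,146.1,.193);t2=onz("top",228.2,164.5,.193)
print("tips",t1,t2,np.linalg.norm(t1-t2),np.degrees(np.arctan2(*(t1-t2)[1::-1])),(t1+t2)/2)
print(tri((272.5,155.5),(215.1,146.1)),tri((263.1,167.),(228.2,164.5)))
s1=onz("side",272.5,155.5,.193);s2=onz("side",263.1,167,.193);print(s1,s2)
print(tri((269.3,163),(221.6,155.3)))
for a in (40,50,60):
  for B in [(.599,.0875)]:
    u=.034*np.array([np.cos(np.radians(a)),np.sin(np.radians(a))])
    for s in(1,-1):
        P=[B[0]+s*u[0],B[1]+s*u[1],.192]; print(a,s,np.round(proj("side",P),1),np.round(proj("top",P),1))
print(np.round(proj("side",[.599,.0875,.182]),1),np.round(proj("top",[.599,.0875,.182]),1))
x=r.observe();M=rot(x["eef_rot"]);print(M)
E
```

```text
tips [0.61894645 0.10391834 0.193     ] [0.57370968 0.07134092 0.193     ] 0.05574634089187997 35.759682066805816 [0.59632807 0.08762963 0.193     ]
(array([0.62065131, 0.10410098, 0.18857042]), np.float64(0.001388655954175006)) (array([0.57313901, 0.0737695 , 0.17960779]), np.float64(0.006820522466591514))
[0.61734499 0.09773292 0.193     ] [0.55887227 0.0567555  0.193     ]
(array([0.60024772, 0.08909806, 0.17602806]), np.float64(0.00070397405051755))
40 1 [272.6 153.5] [213.  143.7]
40 -1 [265.6 164.6] [230.6 164.9]
50 1 [270.7 153.2] [211.2 145.4]
50 -1 [267.6 164.8] [232.3 163.2]
60 1 [268.8 153.2] [209.8 147.3]
60 -1 [269.6 164.9] [233.8 161.3]
[269.1 161.7] [222.1 155.2]
[[-9.52103400e-01  3.05776114e-01 -2.91194854e-04]
 [ 3.05776223e-01  9.52102458e-01 -1.34542008e-03]
 [-1.34149987e-04 -1.37001950e-03 -9.99999053e-01]]
```

Request:
{"name": "arm_command", "arguments": {"plan": "0 0 -0.05 0; 0 0 -0.05 0; 0 0 -0.05 0; -0.035 -0.023 0 0; -0.035 -0.023 0 0", "jaw": 0.0878}}

```text
clock: 0.6
tcp_pos: [0.2436, 0.5301, 0.3738]
eef_rot: [0.0, 0.153, 0.988, 0.001]
contact_force: [0.8, -0.4, -0.0]
opening: 0.0877
grasp_force: 0.0
```

Request:
{"name": "arm_command", "arguments": {"plan": "-0.035 -0.023 0 0; -0.035 -0.023 0 0; -0.035 -0.023 0 0; -0.035 -0.023 0 0; -0.035 -0.023 0 0"}}

```text
clock: 1.1
tcp_pos: [0.3759, 0.3652, 0.3724]
eef_rot: [-0.0, 0.155, 0.988, -0.0]
contact_force: [-0.1, 0.3, 1.0]
opening: 0.088
grasp_force: 0.0
```

Request:
{"name": "arm_command", "arguments": {"plan": "-0.035 -0.023 0 0; -0.035 -0.023 0 0; -0.035 -0.023 0 0; -0.035 -0.023 0 0; -0.035 -0.023 0 0"}}

```text
clock: 1.6
tcp_pos: [0.5073, 0.2023, 0.3725]
eef_rot: [-0.0, 0.155, 0.988, -0.0]
contact_force: [0.9, 0.8, 0.0]
opening: 0.0875
grasp_force: 0.0
```

Request:
{"name": "arm_command", "arguments": {"plan": "0 0 0 8.5; 0 0 0 8.5; 0 0 0 8.5; 0 0 0 8.5; 0 0 0 8.5"}}

```text
clock: 2.1
tcp_pos: [0.5064, 0.2037, 0.3722]
eef_rot: [-0.0, 0.505, 0.863, -0.0]
contact_force: [0.1, 0.2, 0.4]
opening: 0.0881
grasp_force: 0.0
```

```bash
cat >> h.py <<'E'
def st(t=None,ang=None,quiet=False):
    x=r.observe();M=rot(x["eef_rot"]);y=np.degrees(np.arctan2(M[1,1],M[0,1]))
    print("t%.2f"%x["clock"],"tcp",np.round(x["tcp_pos"],4),"yang %.2f"%y,"q7 %.2f"%x["qpos"][6],"F",np.round(x["contact_force"],1),"T",np.round(x["torque"],2),"open %.4f g %.1f"%(x["opening"],x["grasp_force"]))
    if t is not None: print("tool shift",np.round(M.T@(np.array(t)-x["tcp_pos"]),4))
    if ang is not None: print("turn(+cw)",(y-ang+180)%360-180)
E
python3 -c "
from h import *
st([.599,.0875,.30],-144); print(r.observe()['qpos'])"
```

```text
t2.10 tcp [0.5064 0.2037 0.3722] yang 29.34 q7 0.11 F [0.1 0.2 0.4] T [-0.03  0.    0.  ] open 0.0881 g 0.0
tool shift [-0.1467  0.0238  0.0722]
turn(+cw) 173.3365465275897
[-0.79283814  0.18166945  0.3873804   1.57772434 -0.06927092  1.3966463
  0.11287057]
```

Request:
{"name": "arm_command", "arguments": {"plan": "-0.0294 0.0048 0.006 0; -0.0294 0.0048 0.006 0; -0.0294 0.0048 0.006 0; -0.0294 0.0048 0.006 0; -0.0294 0.0048 0.006 0"}}

```text
clock: 2.6
tcp_pos: [0.6007, 0.0871, 0.3421]
eef_rot: [-0.0, 0.502, 0.865, -0.0]
contact_force: [-0.9, 0.4, 0.4]
opening: 0.0877
grasp_force: 0.0
```

Request:
{"name": "arm_command", "arguments": {"plan": "0 0 0 8.5; 0 0 0 8.5; 0 0 0 8.5; 0 0 0 8.5; 0 0 0 8.5"}}

```text
clock: 3.1
tcp_pos: [0.6001, 0.088, 0.3422]
eef_rot: [-0.0, 0.783, 0.621, -0.0]
contact_force: [0.3, -0.1, -0.1]
opening: 0.0875
grasp_force: 0.0
```

Request:
{"name": "arm_command", "arguments": {"plan": "0 0 0 8.5; 0 0 0 8.5; 0 0 0 8.5; 0 0 0 8.5; 0 0 0 8.5"}}

```text
clock: 3.6
tcp_pos: [0.6001, 0.0881, 0.3422]
eef_rot: [-0.0, 0.955, 0.295, -0.0]
contact_force: [0.1, -0.6, -0.5]
opening: 0.0875
grasp_force: 0.0
```

Request:
{"name": "arm_command", "arguments": {"plan": "0 0 0 8.5; 0 0 0 8.5; 0 0 0 8.5; 0 0 0 8.5; 0 0 0 8.5"}}

```text
clock: 4.1
tcp_pos: [0.6001, 0.0881, 0.3423]
eef_rot: [0.0, 0.997, -0.071, -0.0]
contact_force: [0.6, -0.0, -0.3]
opening: 0.0879
grasp_force: 0.0
```

Request:
{"name": "arm_command", "arguments": {"plan": "0 0 0 8.5; 0 0 0 8.5; 0 0 0 8.5; 0 0 0 8.5; 0 0 0 3.3"}}

```text
clock: 4.6
tcp_pos: [0.6001, 0.0883, 0.3421]
eef_rot: [0.0, 0.923, -0.386, -0.0]
contact_force: [0.6, -0.7, 0.0]
opening: 0.088
grasp_force: 0.0
```

```bash
python3 -c "
from h import *
st([.599,.0875,.22],-144); print(r.observe()['qpos'])
crop('top',162,90,120,100,6,'pics/t1.png')"
```

```text
t4.60 tcp [0.6001 0.0883 0.3421] yang -135.41 q7 -2.21 F [ 0.6 -0.7  0. ] T [0.1  0.16 0.04] open 0.0880 g 0.0
tool shift [-0.0002  0.0012  0.1221]
turn(+cw) 8.588967022811573
[-0.95261917  0.45613832  1.08696676  1.51309185 -0.40506405  1.41816657
 -2.20932487]
```

View pics/t1.png

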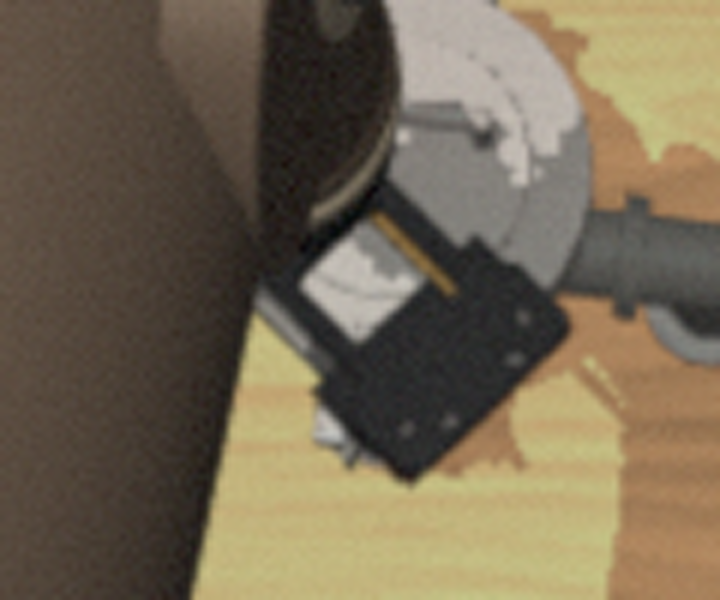

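The top view is blocked by the arm, but the gripper is over the lug.

Request:
{"name": "arm_command", "arguments": {"plan": "0 0.001 0.02 8.5; 0 0 0.03 0; 0 0 0.04 0; 0 0 0.04 0; 0 0 0 0"}}

```text
clock: 5.15
tcp_pos: [0.5965, 0.0879, 0.208]
eef_rot: [0.002, 0.893, -0.45, -0.003]
contact_force: [-0.9, 0.4, 0.0]
opening: 0.0879
grasp_force: 0.0
```

```bash
python3 -c "
from h import *
st([.599,.0875,.172],-144)
crop('side',230,120,90,80,8,'pics/s1.png')"
```

```text
t5.15 tcp [0.5965 0.0879 0.208 ] yang -143.52 q7 -2.25 F [-0.9  0.4  0. ] T [0.1  0.2  0.01] open 0.0879 g 0.0
tool shift [ 0.002  -0.002   0.0359]
turn(+cw) 0.48468930143368993
```

View pics/s1.png

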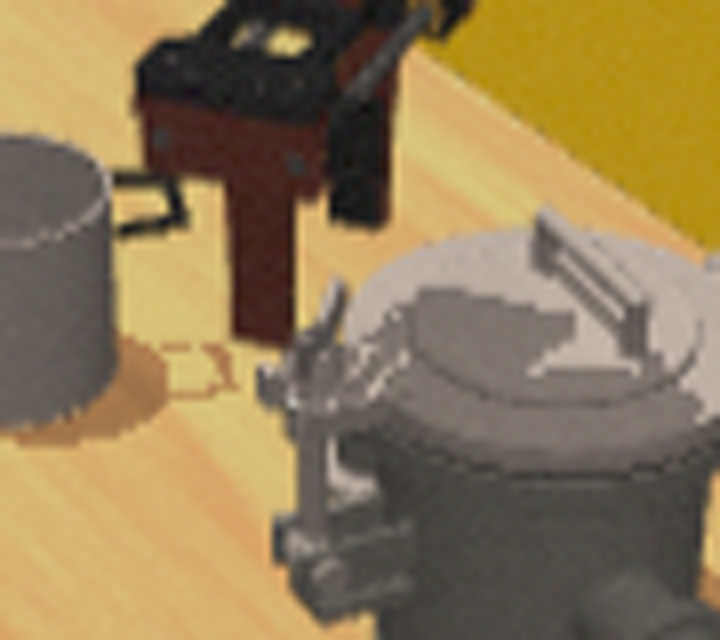

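The side view shows the fingers straddling the wings and lined up with them: finger tips at crop (265,335) and (355,220), wing tips at (270,390) and (335,285). I'll descend and close softly.

Request:
{"name": "arm_command", "arguments": {"plan": "0.002 -0.002 0.01 0.5; 0 0 0.01 0; 0 0 0.01 0; 0 0 0.006 0; 0 0 0 0"}}

```text
clock: 5.7
tcp_pos: [0.6019, 0.087, 0.1759]
eef_rot: [0.0, 0.891, -0.455, -0.0]
contact_force: [-0.0, 0.1, -0.3]
opening: 0.0877
grasp_force: 0.0
```

Request:
{"name": "arm_command", "arguments": {"plan": "0 0 0 0; 0 0 0 0; 0 0 0 0; 0 0 0 0; 0 0 0 0", "jaw": 0.06, "newtons": 3}}

```text
clock: 6.2
tcp_pos: [0.6025, 0.0869, 0.1769]
eef_rot: [-0.0, 0.891, -0.455, 0.0]
contact_force: [0.9, 0.3, 0.4]
opening: 0.0664
grasp_force: 3.0
```

```bash
python3 -c "
from h import *
st([.599,.0875,.172],-144)"
```

```text
t6.20 tcp [0.6025 0.0869 0.1769] yang -144.10 q7 -2.23 F [0.9 0.3 0.4] T [0.06 0.2  0.01] open 0.0664 g 3.0
tool shift [-0.0025  0.0025  0.0049]
turn(+cw) -0.10476560634083398
```

Request:
{"name": "arm_command", "arguments": {"plan": "0 0 0 0; 0 0 0 0; 0 0 -0.0001 -5; 0 0 -0.0001 -5; 0 0 -0.0001 -5", "newtons": 45}}

```text
clock: 6.7
tcp_pos: [0.603, 0.0871, 0.1772]
eef_rot: [-0.0, 0.943, -0.333, 0.001]
contact_force: [0.8, 0.7, 0.9]
opening: 0.0631
grasp_force: 44.9
```

```bash
cat >> h.py <<'E'
def ft():
    x=r.observe();M=rot(x["eef_rot"]);print("tool F",np.round(M.T@x["contact_force"],1),"tool T",np.round(M.T@x["torque"],2), "lug-x dir in tool",np.round(M.T@np.array([.9925,-.122,0]),3))
E
python3 -c "
from h import *
st();ft()"
```

```text
t6.70 tcp [0.603  0.0871 0.1772] yang -128.96 q7 -2.01 F [0.8 0.7 0.9] T [ 0.29 -0.23 -0.51] open 0.0631 g 44.9
tool F [ 0.2 -1.1 -0.9] tool T [ 0.37 -0.01  0.51] lug-x dir in tool [ 0.848 -0.529  0.001]
```

Request:
{"name": "arm_command", "arguments": {"plan": "0 0 -0.0001 -5; 0 0 -0.0001 -5; 0 0 -0.0001 -5; 0 0 0 0; 0 0 0 0"}}

```text
clock: 7.2
tcp_pos: [0.603, 0.0876, 0.1775]
eef_rot: [-0.001, 0.978, -0.21, 0.001]
contact_force: [3.1, 3.1, -0.8]
opening: 0.0632
grasp_force: 45.0
```

```bash
python3 -c "
from h import *
st();ft()
crop('side',240,125,70,60,10,'pics/s2.png')"
```

```text
t7.20 tcp [0.603  0.0876 0.1775] yang -114.25 q7 -1.79 F [ 3.1  3.1 -0.8] T [ 0.87 -0.67 -0.38] open 0.0632 g 45.0
tool F [ 1.5 -4.1  0.8] tool T [1.07 0.26 0.38] lug-x dir in tool [ 0.955 -0.296  0.001]
```

View pics/s2.png

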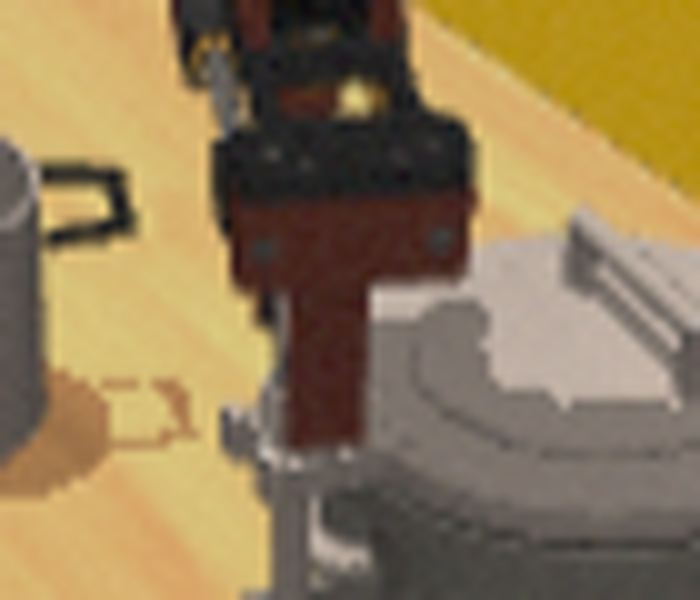

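The finger hides the nut. The prong at crop (235,425) has not moved, so it is the lug lip and not a wing. Opening and torque are steady, so the nut is turning with the grip. I'll carry on, relieving the side load.

Request:
{"name": "arm_command", "arguments": {"plan": "0 -0.001 -0.0001 -6; 0 0 -0.0001 -6; 0 0 -0.0001 -6; 0 0 -0.0001 -6; 0 0 -0.0001 -6"}}

```text
clock: 7.75
tcp_pos: [0.6032, 0.0897, 0.1779]
eef_rot: [-0.001, 0.999, 0.053, 0.0]
contact_force: [2.8, 6.7, 1.0]
opening: 0.0631
grasp_force: 45.0
```

```bash
python3 -c "
from h import *
st();ft()"
```

```text
t7.75 tcp [0.6032 0.0897 0.1779] yang -83.92 q7 -1.34 F [2.8 6.7 1. ] T [ 1.68 -0.51 -0.53] open 0.0631 g 45.0
tool F [ 3.5 -6.4 -1. ] tool T [1.62 0.69 0.53] lug-x dir in tool [0.974 0.226 0.001]
```

Request:
{"name": "arm_command", "arguments": {"plan": "0.001 -0.002 -0.0001 -6; 0 0 -0.0001 -6; 0 0 -0.0001 -6; 0 0 0 0; 0 0 0 0"}}

```text
clock: 8.25
tcp_pos: [0.6032, 0.091, 0.1781]
eef_rot: [-0.001, 0.979, 0.206, -0.0]
contact_force: [0.5, 5.7, 4.5]
opening: 0.063
grasp_force: 45.1
```

```bash
python3 -c "
from h import *
st();ft()"
```

```text
t8.25 tcp [0.6032 0.091  0.1781] yang -66.22 q7 -1.08 F [0.5 5.7 4.5] T [ 1.35  0.26 -0.36] open 0.0630 g 45.1
tool F [ 2.8 -5.  -4.5] tool T [1.33 0.31 0.36] lug-x dir in tool [ 0.859  0.512 -0.001]
```

Request:
{"name": "arm_command", "arguments": {"plan": "0 0 0 0; 0 0 0 0; 0 0 0 0; 0 0 0 0; 0 0 0 0", "jaw": 0.08}}

```text
clock: 8.75
tcp_pos: [0.6035, 0.0895, 0.1779]
eef_rot: [0.0, 0.978, 0.207, -0.0]
contact_force: [-0.0, 0.3, 0.2]
opening: 0.0802
grasp_force: 0.0
```

```bash
python3 -c "
from h import *
st();ft()
crop('side',240,125,70,60,10,'pics/s3.png')"
```

```text
t8.75 tcp [0.6035 0.0895 0.1779] yang -66.14 q7 -1.08 F [-0.   0.3  0.2] T [0.02 0.11 0.  ] open 0.0802 g 0.0
tool F [ 0.1 -0.3 -0.2] tool T [ 0.07 -0.09 -0.  ] lug-x dir in tool [ 0.858  0.513 -0.   ]
```

View pics/s3.png

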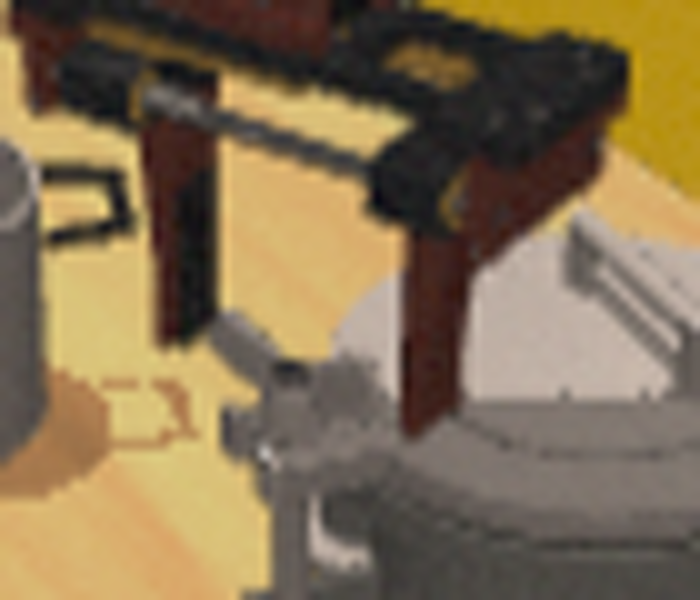

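The side view shows the nut has turned: far wing tip at crop (215,330), near tip about (365,380), dark bolt end at (290,370). I'll re-close softly to find the centre.

Request:
{"name": "arm_command", "arguments": {"plan": "0 0 0 0; 0 0 0 0; 0 0 0 0; 0 0 0 0; 0 0 0 0", "jaw": 0.06, "newtons": 4}}

```text
clock: 9.3
tcp_pos: [0.6033, 0.0907, 0.178]
eef_rot: [-0.001, 0.978, 0.207, -0.0]
contact_force: [-2.0, 3.3, 1.8]
opening: 0.0662
grasp_force: 4.0
```

```bash
python3 -c "
from h import *
st();ft()
a=onz('side',240+21.8,125+32.5,.193);b=onz('side',240+36.5,125+37.5,.193);c=onz('side',269,162,.182)
print(a,b,c,np.degrees(np.arctan2(*(b-a)[1::-1])))
"
```

```text
t9.30 tcp [0.6033 0.0907 0.178 ] yang -66.07 q7 -1.08 F [-2.   3.3  1.8] T [ 0.84  0.64 -0.02] open 0.0662 g 4.0
tool F [-0.5 -3.8 -1.8] tool T [ 1.03 -0.25  0.02] lug-x dir in tool [ 0.858  0.514 -0.001]
[0.58315945 0.10455325 0.193     ] [0.60595928 0.05741038 0.193     ] [0.59773511 0.08627155 0.182     ] -64.19007067430181
```

Request:
{"name": "arm_command", "arguments": {"plan": "0 0 0 0; 0 0 0 0; -0.0013 -0.0006 0 0; -0.0013 -0.0006 0 0; 0 0 0 -2", "jaw": 0.075}}

```text
clock: 9.8
tcp_pos: [0.6006, 0.0896, 0.178]
eef_rot: [0.0, 0.975, 0.224, -0.0]
contact_force: [0.5, -0.7, -0.7]
opening: 0.0749
grasp_force: 0.0
```

Request:
{"name": "arm_command", "arguments": {"plan": "0 0 0 0; 0 0 0 0; 0 0 0 0; 0 0 0 0; 0 0 0 0", "jaw": 0.06, "newtons": 4}}

```text
clock: 10.3
tcp_pos: [0.6007, 0.09, 0.1781]
eef_rot: [-0.0, 0.975, 0.224, -0.0]
contact_force: [-1.4, 1.3, 1.1]
opening: 0.066
grasp_force: 4.0
```

```bash
python3 -c "
from h import *
st();ft()"
```

```text
t10.30 tcp [0.6007 0.09   0.1781] yang -64.11 q7 -1.05 F [-1.4  1.3  1.1] T [0.1  0.41 0.03] open 0.0660 g 4.0
tool F [-0.7 -1.8 -1.1] tool T [ 0.27 -0.33 -0.03] lug-x dir in tool [ 0.84   0.543 -0.   ]
```

Request:
{"name": "arm_command", "arguments": {"plan": "0 -0.0003 0 0; 0 0 -0.0001 0; 0 0 0 0; 0 0 -0.0001 -7; 0 0 -0.0001 -7", "newtons": 45}}

```text
clock: 10.8
tcp_pos: [0.6005, 0.0903, 0.1783]
eef_rot: [-0.0, 0.939, 0.343, -0.0]
contact_force: [-1.1, 0.0, 0.4]
opening: 0.0627
grasp_force: 44.9
```

Request:
{"name": "arm_command", "arguments": {"plan": "0 0 -0.0001 -7; 0 0 -0.0001 -7; 0 0 -0.0001 -7; 0 0 -0.0001 0; 0 0 0 0"}}

```text
clock: 11.3
tcp_pos: [0.6004, 0.0905, 0.1787]
eef_rot: [-0.0, 0.863, 0.505, 0.0]
contact_force: [-1.8, 1.6, 1.3]
opening: 0.0631
grasp_force: 44.9
```

```bash
python3 -c "
from h import *
st();ft()"
```

```text
t11.30 tcp [0.6004 0.0905 0.1787] yang -29.32 q7 -0.52 F [-1.8  1.6  1.3] T [ 0.3   0.35 -0.22] open 0.0631 g 44.9
tool F [ 0.5 -2.3 -1.3] tool T [0.45 0.09 0.22] lug-x dir in tool [ 0.38   0.925 -0.   ]
```

Request:
{"name": "arm_command", "arguments": {"plan": "0 -0.0004 -0.0002 -8; 0 0 -0.0002 -8; 0 0 -0.0001 -8; 0 0 -0.0001 -8; 0 0 -0.0001 0"}}

```text
clock: 11.8
tcp_pos: [0.6001, 0.0906, 0.1793]
eef_rot: [-0.0, 0.689, 0.724, 0.0]
contact_force: [-0.5, 1.5, -1.1]
opening: 0.0629
grasp_force: 44.9
```

```bash
python3 -c "
from h import *
st();ft()"
```

```text
t11.80 tcp [0.6001 0.0906 0.1793] yang 2.85 q7 -0.02 F [-0.5  1.5 -1.1] T [ 0.36  0.11 -0.28] open 0.0629 g 44.9
tool F [ 1.5 -0.5  1.1] tool T [0.1  0.37 0.28] lug-x dir in tool [-0.171  0.985 -0.   ]
```

Request:
{"name": "arm_command", "arguments": {"plan": "0.0001 -0.0006 0 0; 0.0001 -0.0005 0 0; 0.0001 -0.0005 0 0; 0 0 0 0; 0 0 0 0"}}

```text
clock: 12.3
tcp_pos: [0.5993, 0.0907, 0.1795]
eef_rot: [0.001, 0.689, 0.724, 0.0]
contact_force: [5.0, 1.6, -4.2]
opening: 0.0634
grasp_force: 44.9
```

```bash
cat >> h.py <<'E'
def tug(p0=(.6005,.0903)):
    x=r.observe();L=np.array([-.9925,.122,0]);print("out %.2f mm pull %.1f N"%(1000*(x["tcp_pos"]-[*p0,0])@L,-x["contact_force"]@L))
E
python3 -c "
from h import *
st();ft();tug()"
```

```text
t12.30 tcp [0.5993 0.0907 0.1795] yang 2.85 q7 -0.02 F [ 5.   1.6 -4.2] T [ 0.34 -1.3  -0.24] open 0.0634 g 44.9
tool F [1.4 5.1 4.2] tool T [-1.32  0.27  0.24] lug-x dir in tool [-0.171  0.985  0.001]
out 1.23 mm pull 4.8 N
```

Caught: 4.8 N for 0.8 mm. I'll relax, turn 12° and tug lightly each time.

Request:
{"name": "arm_command", "arguments": {"plan": "-0.0003 0.0016 0 0; 0 0 -0.0001 -6; 0 0 -0.0001 -6; 0.0005 -0.0013 0 0; 0 0 0 0"}}

```text
clock: 12.8
tcp_pos: [0.5991, 0.0907, 0.1797]
eef_rot: [0.0, 0.611, 0.792, 0.0]
contact_force: [4.3, 2.2, -4.1]
opening: 0.063
grasp_force: 44.9
```

```bash
python3 -c "
from h import *
st();tug()"
```

```text
t12.80 tcp [0.5991 0.0907 0.1797] yang 14.72 q7 0.16 F [ 4.3  2.2 -4.1] T [ 0.53 -1.11 -0.28] open 0.0630 g 44.9
out 1.42 mm pull 4.0 N
```

Request:
{"name": "arm_command", "arguments": {"plan": "-0.0005 0.0013 0 0; 0 0 -0.0001 -6; 0 0 -0.0001 -6; 0.0008 -0.0012 0 0; 0 0 0 0"}}

```text
clock: 13.3
tcp_pos: [0.599, 0.0906, 0.1799]
eef_rot: [0.0, 0.525, 0.851, 0.0]
contact_force: [2.5, 2.1, -2.3]
opening: 0.0632
grasp_force: 44.9
```

Request:
{"name": "arm_command", "arguments": {"plan": "-0.0008 0.0012 0 0; 0 0 -0.0001 -6; 0 0 -0.0001 -6; 0.001 -0.001 0 0; 0 0 0 0"}}

```text
clock: 13.8
tcp_pos: [0.5989, 0.0905, 0.18]
eef_rot: [0.0, 0.433, 0.901, 0.0]
contact_force: [1.6, 2.6, -2.8]
opening: 0.0635
grasp_force: 44.9
```

```bash
python3 -c "
from h import *
st();tug();ft()"
```

```text
t13.80 tcp [0.5989 0.0905 0.18  ] yang 38.66 q7 0.54 F [ 1.6  2.6 -2.8] T [ 0.65 -0.72 -0.27] open 0.0635 g 44.9
out 1.65 mm pull 1.3 N
tool F [1.  2.9 2.8] tool T [-0.97  0.06  0.27] lug-x dir in tool [-0.715  0.699  0.   ]
```

Request:
{"name": "arm_command", "arguments": {"plan": "0.0003 -0.0003 0 0; 0.0003 -0.0003 0 0; 0 0 0 0; 0 0 0 0; 0 0 0 0"}}

```text
clock: 14.3
tcp_pos: [0.5983, 0.0907, 0.1801]
eef_rot: [0.0, 0.432, 0.902, 0.0]
contact_force: [4.0, 2.4, -3.9]
opening: 0.0631
grasp_force: 44.9
```

```bash
python3 -c "
from h import *
st();tug();ft()"
```

```text
t14.30 tcp [0.5983 0.0907 0.1801] yang 38.87 q7 0.54 F [ 4.   2.4 -3.9] T [ 0.68 -1.29 -0.31] open 0.0631 g 44.9
out 2.24 mm pull 3.7 N
tool F [-0.6  4.6  3.9] tool T [-1.43 -0.28  0.31] lug-x dir in tool [-0.718  0.696  0.001]
```

Request:
{"name": "arm_command", "arguments": {"plan": "-0.0011 0.0016 0 0; 0 0 -0.0001 -6; 0 0 0 -6; 0.0015 -0.001 0 0; 0 0 0 0"}}

```text
clock: 14.8
tcp_pos: [0.5981, 0.0909, 0.1802]
eef_rot: [0.0, 0.336, 0.942, 0.0]
contact_force: [2.2, 2.3, -2.0]
opening: 0.0632
grasp_force: 45.0
```

```bash
python3 -c "
from h import *
st();tug();ft()"
```

```text
t14.80 tcp [0.5981 0.0909 0.1802] yang 50.71 q7 0.73 F [ 2.2  2.3 -2. ] T [ 0.52 -0.8  -0.27] open 0.0632 g 45.0
out 2.45 mm pull 1.9 N
tool F [-0.3  3.2  2. ] tool T [-0.91 -0.29  0.27] lug-x dir in tool [-0.845  0.534  0.   ]
```

Request:
{"name": "arm_command", "arguments": {"plan": "0.0003 -0.0002 0 0; 0.0002 -0.0001 0 0; 0 0 0 0; 0 0 0 0; 0 0 0 0"}}

```text
clock: 15.3
tcp_pos: [0.5976, 0.0911, 0.1802]
eef_rot: [0.0, 0.335, 0.942, 0.0]
contact_force: [3.5, 1.9, -2.2]
opening: 0.0633
grasp_force: 45.0
```

```bash
python3 -c "
from h import *
st();tug();ft()"
```

```text
t15.30 tcp [0.5976 0.0911 0.1802] yang 50.89 q7 0.73 F [ 3.5  1.9 -2.2] T [ 0.61 -0.99 -0.34] open 0.0633 g 45.0
out 2.94 mm pull 3.3 N
tool F [-1.5  3.7  2.2] tool T [-1.09 -0.39  0.34] lug-x dir in tool [-0.847  0.531  0.   ]
```

Request:
{"name": "arm_command", "arguments": {"plan": "-0.0015 0.0012 0 0; 0 0 0 0; 0 0 0 0; 0 0 0 0; 0 0 0 0"}}

```text
clock: 15.8
tcp_pos: [0.5991, 0.091, 0.1801]
eef_rot: [-0.0, 0.335, 0.942, -0.0]
contact_force: [0.3, 1.0, 0.4]
opening: 0.0634
grasp_force: 45.0
```

Request:
{"name": "arm_command", "arguments": {"plan": "0 0 0 0; 0 0 0 0; 0 0 0 0; 0 0 0 0; 0 0 0 0", "jaw": 0.078}}

```text
clock: 16.3
tcp_pos: [0.5994, 0.0909, 0.1801]
eef_rot: [-0.0, 0.335, 0.942, -0.0]
contact_force: [1.1, -0.6, 0.1]
opening: 0.078
grasp_force: 0.0
```

```bash
python3 -c "
from h import *
st();tug();ft()
im=r.capture('side')[:,:,::-1];cv2.imwrite('pics/raw4.png',im)
crop('side',240,135,60,50,12,'pics/s4.png',im)"
```

```text
t16.30 tcp [0.5994 0.0909 0.1801] yang 50.89 q7 0.73 F [ 1.1 -0.6  0.1] T [-0.07 -0.03 -0.02] open 0.0780 g 0.0
out 1.13 mm pull 1.2 N
tool F [-1.2  0.3 -0.1] tool T [ 0.03 -0.07  0.02] lug-x dir in tool [-0.847  0.531 -0.   ]
```

View pics/s4.png

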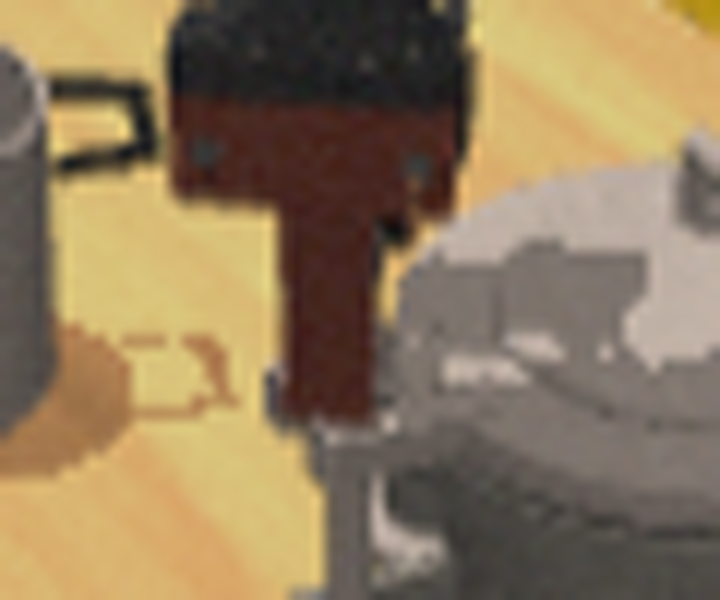

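The finger hides the nut again, as expected since it is lined up with the wing. The shank at crop (350,500) looks upright. I'll re-centre softly and compare the shank edge numerically.

Request:
{"name": "arm_command", "arguments": {"plan": "0 0 0 0; 0 0 0 0; 0 0 0 0; 0 0 0 0; 0 0 0 0", "jaw": 0.06, "newtons": 4}}

```text
clock: 16.85
tcp_pos: [0.5994, 0.091, 0.1801]
eef_rot: [-0.0, 0.335, 0.942, -0.0]
contact_force: [0.1, 1.0, 1.4]
opening: 0.0659
grasp_force: 4.0
```

```bash
cat >> h.py <<'E'
def shank(im=None):
    if im is None: im=r.capture('side')[:,:,::-1]
    out=[]
    for a,b in ((172,176),(176,180),(180,184)):
        p=im[a:b,258:272,0].astype(float).mean(0); q=cv2.imread('pics/side0.png')[a:b,258:272,2].mean(0)
        p=im[a:b,258:272,2].astype(float).mean(0)   # red: wood bright, steel dark; left edge
        f=lambda p:258+np.interp(-130,-p[:8+int(np.argmin(p[6:]))-1 if 0 else 12],np.arange(12))
        out.append((round(f(q),2),round(f(p),2)))
    print("shank left edge (start,now)",out)
E
python3 -c "
from h import *
st();tug();ft();shank(cv2.imread('pics/raw4.png'));shank()"
```

```text
t16.85 tcp [0.5994 0.091  0.1801] yang 50.89 q7 0.73 F [0.1 1.  1.4] T [-0.12  0.08  0.01] open 0.0659 g 4.0
out 1.19 mm pull -0.1 N
tool F [ 0.6  0.8 -1.4] tool T [ 0.14 -0.02 -0.01] lug-x dir in tool [-0.847  0.531 -0.   ]
shank left edge (start,now) [(np.float64(265.65), np.float64(265.77)), (np.float64(266.81), np.float64(266.87)), (np.float64(266.81), np.float64(266.89))]
shank left edge (start,now) [(np.float64(265.65), np.float64(265.75)), (np.float64(266.81), np.float64(266.89)), (np.float64(266.81), np.float64(266.88))]
```

Request:
{"name": "arm_command", "arguments": {"plan": "-0.0013 0 0 0; 0 0 0 0; 0 0 0 0; 0 0 0 0; 0 0 0 0", "newtons": 45}}

```text
clock: 17.4
tcp_pos: [0.6002, 0.0903, 0.1801]
eef_rot: [-0.0, 0.335, 0.942, -0.0]
contact_force: [-2.6, -0.8, 1.3]
opening: 0.0635
grasp_force: 44.8
```

Request:
{"name": "arm_command", "arguments": {"plan": "0 0 -0.0001 -6; 0 0 -0.0001 -6; 0.0008 -0.0003 0 0; 0.0007 -0.0002 0 0; 0 0 0 0"}}

```text
clock: 17.9
tcp_pos: [0.5994, 0.0904, 0.1804]
eef_rot: [0.001, 0.236, 0.972, 0.0]
contact_force: [1.4, 0.4, -0.6]
opening: 0.0631
grasp_force: 44.9
```

```bash
python3 -c "
from h import *
st();tug();ft();shank()"
```

```text
t17.90 tcp [0.5994 0.0904 0.1804] yang 62.75 q7 0.92 F [ 1.4  0.4 -0.6] T [ 0.05 -0.07 -0.31] open 0.0631 g 44.9
out 1.14 mm pull 1.3 N
tool F [-1.   1.   0.6] tool T [-0.07 -0.04  0.31] lug-x dir in tool [-0.938  0.346  0.001]
shank left edge (start,now) [(np.float64(265.65), np.float64(265.74)), (np.float64(266.81), np.float64(266.88)), (np.float64(266.81), np.float64(266.88))]
```

Request:
{"name": "arm_command", "arguments": {"plan": "0.0003 -0.0001 0 0; 0.0003 -0.0001 0 0; 0 0 0 0; 0 0 0 0; 0 0 0 0"}}

```text
clock: 18.45
tcp_pos: [0.5985, 0.0907, 0.1804]
eef_rot: [0.0, 0.234, 0.972, 0.0]
contact_force: [1.8, 1.0, -1.6]
opening: 0.0629
grasp_force: 44.9
```

```bash
python3 -c "
from h import *
st();tug();ft();shank()"
```

```text
t18.45 tcp [0.5985 0.0907 0.1804] yang 62.89 q7 0.92 F [ 1.8  1.  -1.6] T [ 0.15 -0.49 -0.37] open 0.0629 g 44.9
out 2.02 mm pull 1.7 N
tool F [-1.1  1.7  1.6] tool T [-0.36 -0.37  0.37] lug-x dir in tool [-0.939  0.344  0.   ]
shank left edge (start,now) [(np.float64(265.65), np.float64(265.75)), (np.float64(266.81), np.float64(266.88)), (np.float64(266.81), np.float64(266.9))]
```

Request:
{"name": "arm_command", "arguments": {"plan": "0.0003 -0.0001 0 0; 0.0003 -0.0001 0 0; 0 0 0 0; 0 0 0 0; 0 0 0 0"}}

```text
clock: 19.0
tcp_pos: [0.5977, 0.0908, 0.1804]
eef_rot: [0.0, 0.234, 0.972, 0.0]
contact_force: [1.4, 1.4, -1.2]
opening: 0.0629
grasp_force: 44.9
```

```bash
python3 -c "
from h import *
st();tug();ft();shank()
i=cv2.imread('pics/side0.png')[:,:,2];j=r.capture('side')[:,:,0]
for v in (171,174,178,182): print(v,i[v,260:276],j[v,260:276])"
```

```text
t19.00 tcp [0.5977 0.0908 0.1804] yang 62.90 q7 0.92 F [ 1.4  1.4 -1.2] T [ 0.28 -0.56 -0.3 ] open 0.0629 g 44.9
out 2.79 mm pull 1.3 N
tool F [-0.7  1.9  1.2] tool T [-0.51 -0.36  0.3 ] lug-x dir in tool [-0.939  0.344  0.   ]
shank left edge (start,now) [(np.float64(265.65), np.float64(265.74)), (np.float64(266.81), np.float64(266.9)), (np.float64(266.81), np.float64(266.88))]
171 [211 207 209 167 166 123  79 116 108 114 118 127 100  89  97  98] [217 217 217 178 175 126  84 159 137 177 127 117 100  93 102  99]
174 [209 209 212 206 210 171 101 100  92  93  91 110  83  71  61  62] [216 217 217 218 217 181 104 102  97  97  93 129  86  78  63  66]
178 [208 211 209 210 209 210 210 110  95  97  93 179 137  96  77  71] [217 217 218 217 219 217 216 120  99 100  96 187 146 102  80  74]
182 [209 209 208 208 210 210 209 114  97  97  88 121 114 140 125 118] [218 218 217 219 217 217 218 118 101 100  93 119  95  98 104  96]
```

The picture isn't antialiased, so the shank edge is too coarse for this. The pull has levelled at about 1.5 N while the tool moves out, which suggests the bolt is free. I'll check with a little more.

Request:
{"name": "arm_command", "arguments": {"plan": "0.0004 -0.0001 0 0; 0.0004 -0.0001 0 0; 0.0004 -0.0002 0 0; 0 0 0 0; 0 0 0 0"}}

```text
clock: 19.6
tcp_pos: [0.5964, 0.091, 0.1804]
eef_rot: [0.0, 0.234, 0.972, 0.0]
contact_force: [3.0, 2.2, -1.6]
opening: 0.0633
grasp_force: 45.0
```

```bash
python3 -c "
from h import *
st();tug();ft();shank()"
```

```text
t19.60 tcp [0.5964 0.091  0.1804] yang 62.90 q7 0.92 F [ 3.   2.2 -1.6] T [ 0.54 -0.71 -0.42] open 0.0633 g 45.0
out 4.13 mm pull 2.7 N
tool F [-1.7  3.3  1.6] tool T [-0.81 -0.39  0.42] lug-x dir in tool [-0.939  0.344  0.   ]
shank left edge (start,now) [(np.float64(265.65), np.float64(265.75)), (np.float64(266.81), np.float64(266.72)), (np.float64(266.81), np.float64(266.71))]
```

Request:
{"name": "arm_command", "arguments": {"plan": "0.0005 -0.0002 0 0; 0.0005 -0.0002 0 0; 0.0005 -0.0002 0 0; 0 0 0 0; 0 0 0 0"}}

```text
clock: 20.15
tcp_pos: [0.5948, 0.0912, 0.1804]
eef_rot: [0.0, 0.234, 0.972, 0.0]
contact_force: [3.3, 2.6, -1.4]
opening: 0.063
grasp_force: 45.0
```

```bash
python3 -c "
from h import *
st();tug();ft();shank()"
```

```text
t20.15 tcp [0.5948 0.0912 0.1804] yang 62.90 q7 0.92 F [ 3.3  2.6 -1.4] T [ 0.88 -0.9  -0.33] open 0.0630 g 45.0
out 5.74 mm pull 2.9 N
tool F [-1.7  3.9  1.4] tool T [-1.19 -0.4   0.33] lug-x dir in tool [-0.939  0.344  0.   ]
shank left edge (start,now) [(np.float64(265.65), np.float64(265.71)), (np.float64(266.81), np.float64(266.56)), (np.float64(266.81), np.float64(266.7))]
```

Free: 5.7 mm out at a steady pull of about 3 N. I'll let go, rise, and come round behind the bolt with shut fingers.

Request:
{"name": "arm_command", "arguments": {"plan": "0 0 0 0; 0 0 0 0; 0 0 0 0; 0 0 0 0; 0 0 -0.03 0", "jaw": 0.0878}}

```text
clock: 20.7
tcp_pos: [0.5923, 0.0904, 0.207]
eef_rot: [-0.003, 0.234, 0.972, -0.002]
contact_force: [0.4, -0.4, -0.2]
opening: 0.0878
grasp_force: 0.0
```

Request:
{"name": "arm_command", "arguments": {"plan": "0 0 -0.03 0; 0 0 0 -8; 0 0 0 -8; 0 0 0 -4; 0 0 0 0"}}

```text
clock: 21.2
tcp_pos: [0.5946, 0.0907, 0.2404]
eef_rot: [-0.0, 0.062, 0.998, -0.0]
contact_force: [0.3, -0.4, -0.2]
opening: 0.0877
grasp_force: 0.0
```

```bash
python3 -c "
from h import *
L=np.array([.9925,-.122,0]);B=np.array([.6005,.0903,0])
st(B+.05*L+[0,0,.245],83);tug()
im=r.capture('side')[:,:,::-1];cv2.imwrite('pics/raw5.png',im)
crop('side',240,125,70,60,10,'pics/s5.png',im)"
```

```text
t21.20 tcp [0.5946 0.0907 0.2404] yang 82.94 q7 1.24 F [ 0.3 -0.4 -0.2] T [ 0.04  0.01 -0.07] open 0.0877 g 0.0
tool shift [-0.0559  0.0004 -0.0047]
turn(+cw) -0.06302245321893452
out 5.87 mm pull 0.3 N
```

View pics/s5.png

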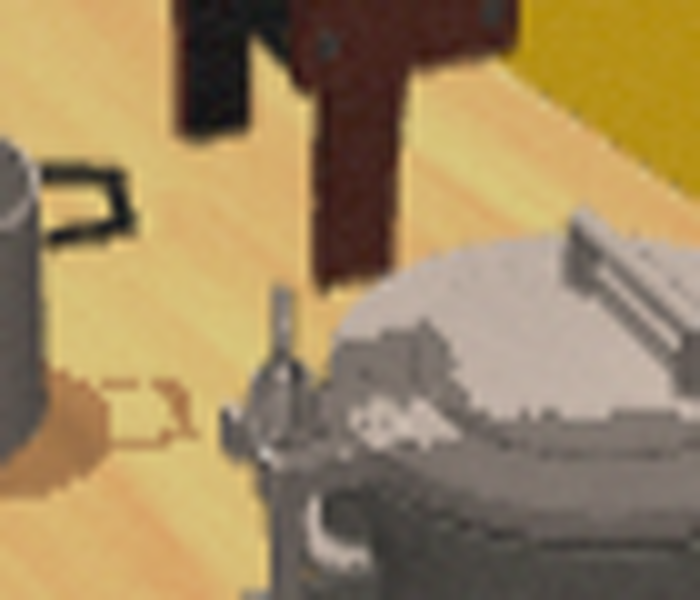

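The side view shows the nut standing at crop (283,390) with its wings edge-on at (283,290), slightly left of where it was before, and the fingers well clear above. I'll move behind it, shut the fingers and lower.

Request:
{"name": "arm_command", "arguments": {"plan": "-0.014 0 0 0; -0.014 0 0 0; -0.014 0 0 0; -0.014 0 0 0; 0 0 0 0", "jaw": 0, "newtons": 10}}

```text
clock: 21.75
tcp_pos: [0.6513, 0.0835, 0.2397]
eef_rot: [-0.0, 0.063, 0.998, -0.0]
contact_force: [0.4, 0.5, -1.0]
opening: 0.051
grasp_force: 0.0
```

Request:
{"name": "arm_command", "arguments": {"plan": "0 0 0.02 0; 0 0 0.02 0; 0 0 0.015 0; 0 0 0.006 0; 0 0 0 0"}}

```text
clock: 22.25
tcp_pos: [0.6497, 0.0841, 0.1786]
eef_rot: [-0.001, 0.062, 0.998, -0.0]
contact_force: [-0.7, 0.6, -0.1]
opening: 0.0116
grasp_force: 0.0
```

Request:
{"name": "arm_command", "arguments": {"plan": "0.007 0 0 0; 0.007 0 0 0; 0.007 0 0 0; 0.003 0 0 0; 0 0 0 0"}}

```text
clock: 22.75
tcp_pos: [0.6262, 0.0873, 0.1799]
eef_rot: [0.0, 0.062, 0.998, 0.0]
contact_force: [0.2, -0.5, -0.4]
opening: 0.0004
grasp_force: 0.0
```

```bash
python3 -c "
from h import *
st();tug();ft()"
```

```text
t22.75 tcp [0.6262 0.0873 0.1799] yang 82.92 q7 1.27 F [ 0.2 -0.5 -0.4] T [-0.05  0.    0.03] open 0.0004 g 0.0
out -25.86 mm pull 0.2 N
tool F [-0.3 -0.5  0.4] tool T [ 0.05 -0.   -0.03] lug-x dir in tool [-1.     0.001  0.001]
```

Request:
{"name": "arm_command", "arguments": {"plan": "0.002 0 0 0; 0.002 0 0 0; 0.002 0 0 0; 0.002 0 0 0; 0 0 0 0"}}

```text
clock: 23.25
tcp_pos: [0.6184, 0.0881, 0.1793]
eef_rot: [-0.0, 0.062, 0.998, 0.0]
contact_force: [1.0, -0.0, -0.6]
opening: 0.0003
grasp_force: 0.0
```

Request:
{"name": "arm_command", "arguments": {"plan": "0.001 0 0 0; 0.001 0 0 0; 0.001 0 0 0; 0.001 0 0 0; 0 0 0 0"}}

```text
clock: 23.75
tcp_pos: [0.6147, 0.0885, 0.1795]
eef_rot: [0.0, 0.062, 0.998, 0.0]
contact_force: [1.2, -0.2, 0.5]
opening: 0.0001
grasp_force: 0.7
```

```bash
python3 -c "
from h import *
st();tug();ft()"
```

```text
t23.75 tcp [0.6147 0.0885 0.1795] yang 82.89 q7 1.26 F [ 1.2 -0.2  0.5] T [-0.02 -0.34 -0.04] open 0.0001 g 0.7
out -14.34 mm pull 1.2 N
tool F [-1.2 -0.  -0.5] tool T [-0.02 -0.34  0.04] lug-x dir in tool [-1.     0.002  0.   ]
```

Request:
{"name": "arm_command", "arguments": {"plan": "0.001 0 0 0; 0.001 0 0 0; 0.001 0 0 0; 0.001 0 0 0; 0 0 0 0"}}

```text
clock: 24.25
tcp_pos: [0.6105, 0.089, 0.1794]
eef_rot: [-0.0, 0.062, 0.998, 0.0]
contact_force: [0.8, -1.0, 1.2]
opening: 0.0007
grasp_force: 0.6
```

```bash
python3 -c "
from h import *
st();tug();ft()"
```

```text
t24.25 tcp [0.6105 0.089  0.1794] yang 82.90 q7 1.26 F [ 0.8 -1.   1.2] T [-0.05 -0.28 -0.03] open 0.0007 g 0.6
out -10.12 mm pull 1.0 N
tool F [-1.  -0.9 -1.2] tool T [ 0.02 -0.29  0.03] lug-x dir in tool [-1.     0.002 -0.   ]
```

Request:
{"name": "arm_command", "arguments": {"plan": "0.005 0 0 0; 0.005 0 0.001 0; 0.005 0 0.001 0; 0.006 0 0.001 0; 0.006 0 0.002 0"}}

```text
clock: 24.75
tcp_pos: [0.5832, 0.0925, 0.1743]
eef_rot: [-0.0, 0.062, 0.998, 0.0]
contact_force: [1.4, 0.2, 1.0]
opening: 0.0002
grasp_force: 0.7
```

Request:
{"name": "arm_command", "arguments": {"plan": "0.006 0 0.002 0; 0.006 0 0.002 0; 0.006 0 0.003 0; 0.005 0 0.003 0; 0.006 0 0.004 0"}}

```text
clock: 25.25
tcp_pos: [0.5546, 0.096, 0.1601]
eef_rot: [-0.0, 0.062, 0.998, 0.0]
contact_force: [-0.6, -0.6, 1.2]
opening: 0.0005
grasp_force: 0.5
```

```bash
python3 -c "
from h import *
st();tug();ft()"
```

```text
t25.25 tcp [0.5546 0.096  0.1601] yang 82.89 q7 1.22 F [-0.6 -0.6  1.2] T [-0.09 -0.04  0.01] open 0.0005 g 0.5
out 46.22 mm pull -0.5 N
tool F [ 0.5 -0.7 -1.2] tool T [ 0.08 -0.05 -0.01] lug-x dir in tool [-1.     0.002 -0.   ]
```

Request:
{"name": "arm_command", "arguments": {"plan": "0.005 0 0.004 0; 0.005 0 0.005 0; 0.005 0 0.005 0; 0.005 0 0.005 0; 0.004 0 0.006 0"}}

```text
clock: 25.75
tcp_pos: [0.5308, 0.0989, 0.1349]
eef_rot: [-0.0, 0.062, 0.998, -0.0]
contact_force: [-0.1, -0.5, 0.7]
opening: 0.0004
grasp_force: 0.3
```

Request:
{"name": "arm_command", "arguments": {"plan": "0.004 0 0.006 0; 0.004 0 0.006 0; 0.003 0 0.006 0; 0.002 0 0.006 0; 0.002 0 0.006 0"}}

```text
clock: 26.25
tcp_pos: [0.5161, 0.1008, 0.1048]
eef_rot: [-0.0, 0.062, 0.998, 0.0]
contact_force: [-0.3, 0.5, 0.7]
opening: 0.0004
grasp_force: 0.3
```

```bash
python3 -c "
from h import *
st();tug();ft()"
```

```text
t26.25 tcp [0.5161 0.1008 0.1048] yang 82.89 q7 1.19 F [-0.3  0.5  0.7] T [-0.01  0.13  0.03] open 0.0004 g 0.3
out 85.09 mm pull -0.4 N
tool F [ 0.4  0.4 -0.7] tool T [ 0.03  0.13 -0.03] lug-x dir in tool [-1.     0.002 -0.   ]
```

Request:
{"name": "arm_command", "arguments": {"plan": "0.001 0 0.005 0; 0.001 0 0.005 0; 0 0 0.004 0; 0 0 0.003 0; 0 0 0.003 0"}}

```text
clock: 26.75
tcp_pos: [0.5146, 0.101, 0.0851]
eef_rot: [0.0, 0.062, 0.998, 0.0]
contact_force: [-1.5, 0.0, 0.8]
opening: 0.0005
grasp_force: 0.2
```

```bash
python3 -c "
from h import *
st();tug();ft()
cv2.imwrite('pics/raw6.png',r.capture('side')[:,:,::-1])"
```

```text
t26.75 tcp [0.5146 0.101  0.0851] yang 82.89 q7 1.19 F [-1.5  0.   0.8] T [0.03 0.19 0.  ] open 0.0005 g 0.2
out 86.60 mm pull -1.5 N
tool F [ 1.5 -0.2 -0.8] tool T [-0.   0.2 -0. ] lug-x dir in tool [-1.     0.002  0.   ]
```

Request:
{"name": "arm_command", "arguments": {"plan": "0 0 0.002 0; 0 0 0.002 0; 0 0 0.002 0; 0 0 0 0; 0 0 0 0"}}

```text
clock: 27.3
tcp_pos: [0.5145, 0.101, 0.0793]
eef_rot: [0.0, 0.062, 0.998, 0.0]
contact_force: [-0.2, 0.0, 1.0]
opening: 0.0007
grasp_force: 0.0
```

```bash
python3 -c "
from h import *
st();tug();ft()"
```

```text
t27.30 tcp [0.5145 0.101  0.0793] yang 82.89 q7 1.19 F [-0.2  0.   1. ] T [-0.02 -0.    0.03] open 0.0007 g 0.0
out 86.69 mm pull -0.2 N
tool F [ 0.2 -0.  -1. ] tool T [ 0.02 -0.   -0.03] lug-x dir in tool [-1.     0.002  0.   ]
```

Request:
{"name": "arm_command", "arguments": {"plan": "0 0 -0.02 0; 0 0 -0.04 0; 0 0 -0.05 0; 0 0 -0.05 0; 0 0 -0.05 0"}}

```text
clock: 27.8
tcp_pos: [0.514, 0.1008, 0.2916]
eef_rot: [0.0, 0.062, 0.998, 0.0]
contact_force: [0.9, 0.4, -0.3]
opening: 0.001
grasp_force: 0.0
```

Request:
{"name": "arm_command", "arguments": {"plan": "0.02 0 -0.03 0; 0.04 0 0 0; 0.05 0 0 0; 0.05 0 0 0; 0.05 0 0 0"}}

```text
clock: 28.3
tcp_pos: [0.3041, 0.1269, 0.3193]
eef_rot: [0.0, 0.062, 0.998, 0.0]
contact_force: [0.4, 1.8, 0.8]
opening: 0.0005
grasp_force: 0.0
```

```bash
python3 -c "
from h import *
st()
L=np.array([.9925,-.122,0]);B=np.array([.6005,.0903,0])
for n in('side','top'):
    im=r.capture(n)[:,:,::-1];o=cv2.imread(f'pics/{n}0.png');cv2.imwrite(f'pics/{n}9.png',im)
    hsv=cv2.cvtColor(im,cv2.COLOR_BGR2HSV);ho=cv2.cvtColor(o,cv2.COLOR_BGR2HSV)
    new=((hsv[...,1]<80)&(ho[...,1]>=80)).astype('uint8')
    k=cv2.connectedComponentsWithStats(new,connectivity=8)
    for s,c in zip(k[2][1:],k[3][1:]):
        if s[4]>6: print(n,s,c.round(1))
    for ph in (0,.8,1.57,1.7):
        s,c=np.sin(ph),np.cos(ph); print(ph,*[np.round(proj(n,B-L*q*s+[0,0,.08+q*c]),1) for q in (.06,.1055)])
"
```

```text
t28.30 tcp [0.3041 0.1269 0.3193] yang 82.88 q7 0.92 F [0.4 1.8 0.8] T [ 0.06 -0.02 -0.05] open 0.0005 g 0.0
side [   0    0   65   85 3281] [23.7 41.7]
side [66  0 12 18 82] [71.   7.5]
side [58 10  6  9 18] [60.3 13.5]
side [ 48  14  39  47 708] [68.4 38.5]
side [135  59  35  23 527] [153.6  70.2]
side [ 66  68  25  19 135] [80.5 75. ]
side [93 78  5  4 14] [95.1 79.6]
side [92 84  5  5 16] [94.3 85.8]
side [139  85   8   9  39] [142.7  89.1]
side [  2  93  45  86 874] [ 20.1 141.5]
side [143  97  37  19 405] [160.6 107.1]
side [ 95 105   3   7   8] [ 95.8 108.2]
side [177 117   3   3   7] [177.7 118. ]
side [155 121   4   3   8] [156.5 122. ]
side [  7 129   5   9  14] [  8.4 132.2]
side [ 45 167   5   4  10] [ 46.8 168.8]
side [  0 173   8   5  16] [  2.9 174.9]
side [ 39 172   5   3   8] [ 40.6 172.9]
side [  8 177   4   6   9] [  9.7 179.6]
side [  0 176  61  48 796] [ 30.6 196.6]
side [  3 181   4   4   7] [  4.6 182.4]
side [233 189  34  21 185] [245.8 197.7]
side [ 58 192   6   5  12] [ 60.4 193.8]
side [ 65 197   4   5  13] [ 66.7 199.5]
side [  37  201   48   60 1355] [ 60
[... 3403 characters left out ...]
[416.3 321.4]
top [253 337   5   8  18] [254.9 340.2]
top [261 338  15   7  45] [268.7 341.1]
top [255 357   3   4   7] [256.1 358.1]
top [242 359   8   7  15] [244.7 362.3]
top [260 358   7   8  16] [263.2 361.3]
top [253 361   6   4   9] [255.2 362.7]
top [273 364   5   5  11] [275.2 365.5]
top [280 367   6   6  10] [282.3 369.8]
top [251 369   7   4  13] [254.2 370.3]
top [292 371   4   5   7] [293.9 372.6]
top [266 372   8   7  17] [268.8 374.7]
top [279 373   6   3   7] [281.4 374.1]
top [249 374   5   6  13] [250.9 376.5]
top [255 378   6   3   8] [257.8 379.1]
0 [222.4 158.1] [220.8 154.2]
0.8 [220.7 175.6] [217.8 186.3]
1.57 [221.2 184.2] [218.9 200.7]
1.7 [221.5 184.4] [219.4 200.9]
```

The bolt now lies between (251,195) and (239,200) in the side image. That matches a fold of about 1.7 rad, and the arm is clear.

```bash
python3 -c "
from station import r
print(r.sign_off())"
```

```text
the job is handed in; nothing more can be done
None
```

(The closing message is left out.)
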